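# Lock a spring channel nut into the bench rail

## Robot

A 6-joint arm with a two-finger parallel gripper is mounted at the origin on a cart in front of the work surface, level with it; the furniture and walls round the work are solid. World frame = base frame: x ahead of the robot, y to its left, z up, the work surface at z = 0. Lengths are in m, angles in rad, forces in N, time in s.
With the tool pointing down it reaches from about 0.25 to 0.8 m from the base axis. Payload 8.5 kg.
Tool frame: the origin (TCP) lies midway between the tips of the shut fingers; the grasp point (between the pads) lies 19 mm behind it; x points along the fingers, y is the direction in which the jaws open and shut, and the axes are right-handed (so a half turn about x gives the same grasp; the last joint's range is limited). The gripper opens to 85 mm and grips with 20 to 120 N. Pads are 22 mm wide; open, the fingers measure 114 mm over their backs; the gripper's body (76 mm by 85 mm) begins 54 mm behind the grasp point. The pads swing forward as they close: fully open they stand 13 mm farther back than shut.
Start: joints at [-1.297, 0.238, -0.013, 1.319, 0, 1.571], TCP at [0.142, -0.505, 0.231] pointing down, gripper open.
Joint ranges: [-2.66, 2.66], [-1.03, 1.9], [-1.14, 1.46], [-1.82, 2.27], [-1.45, 1.34], [-3.14, 3.14]. Speed limits (rad/s): [2.22, 2.22, 2.79, 3.14, 3.14, 3.14].

## Interface

Orientations are given as a rotation vector (axis times angle).
In Python, from station import robot, eyes, recognise, masks_of, landmark_of gives the robot as it stands. The module is installed in compiled form; this text tells all that it offers.
- The arm moves only by the shell command python3 -m handwheel 'ROWS' [OPENING] [FORCE]. ROWS is JSON, a list of rows, each a list of 6 numbers: the shift along the tool's x, y, z in m, then the turn, a rotation vector about the tool's x, y, z in rad. A call has exactly 5 rows; each row shifts and turns the commanded pose from where the row before left it, along the tool's axes as they then stand; what a row does not reach is not made up. A row lasts 1/8 s, in which the tool goes at most 62.5 mm and 10.7 degrees, less where a joint would pass 70% of its speed; a pose out of reach is approached as far as the arm can. A call with a gripper value outside its range is refused whole. OPENING is the gripper's target within -1 to 1 (shut at 1, half-way at 0, fully open at -1), set as the call begins (- or left out, the last holds). The fingers move at their own pace and stop on an object; FORCE is the grip in N (left out, the last holds). Time passes only in rows, so rows that do not move let the fingers close, or fill a call up. It gives the time, the measured TCP pose, the force and the opening at its end, in the units of the state.
- robot.get_state(): the state, without advancing time (a new reading comes with each control period).
- eyes.snapshot(name): name is "scene" or "side" or "wrist"; returns a dict with "pixels" (384x512x3 uint8, red, green, blue), "z_map" (384x512 float32, m along the optical axis (not along the pixel's ray), 0 where there is no reading), "mtx" (3x3 intrinsics, pixels), "rvec" (rotation vector, rad) and "tvec" (3), from world to camera coordinates, as OpenCV has them; the wrist camera has in their place "hand_eye" (4x4, takes a point from camera to tool coordinates, whose origin is the TCP and whose axes are the tool frame's). Camera axes: x right, y down, z forward; pixel columns grow to the right and rows downward; lengths in m; the calibration is good to about 2 mm. A picture is of the moment at which its call begins: read the wrist's pose just before it.
- robot.finish_job(): hands the job in, once; it reports no verdict.
Trained networks look in a picture, given as the dict that the camera call returned (one of the last four; its "shot" number tells which), for a name from the list of things; names that differ only in an ending like _2 or _b are one class to them, and where a whole thing is asked for, a point or a joint stands for the part that bears it (a point fixed in the world has none). Each returns a list of dicts, best first, with "p" (0 to 1); they miss things now and then, are a little off and sometimes report something else, mostly with a low value. They report only what shows in the picture. A call takes as long as a camera call.
- recognise(picture, thing): "at" ([x, y, z] in m, in the coordinates of the camera as it stood for that picture, good to about 4 mm: the middle of the surface that is visible of it).
- masks_of(picture, thing): "region" (384x512 bool, what is visible of it).
- landmark_of(picture, thing): "at" ([x, y, z] in m, in the coordinates of the camera as it stood for that picture, good to about 4 mm: a listed point, or the origin of a listed thing).
The state is a dict: "t": time; "q": joint angles; "dq": joint speeds; "joint_efforts": joint torques, N m; "tcp_pos": TCP position; "tool_rot": TCP orientation; "wrist_force": force on the tool from outside, world axes, zero at the start; "wrist_torque": the same for the moment, N m; "grip_width": finger opening in m.
Only numpy, scipy, OpenCV 4.12 (cv2) and the standard library are available. Lean on these libraries where they do the work, as an engineer would, in place of code of your own. Each camera call takes 0.05 s, during which the arm holds its last target. There are 200 camera calls.

## Task

Fit the orange-winged channel nut to the bench rail, which stands on springy feet, between its two red marks: lift it from its block, pass its foot through the slot lengthwise, push it down against the spring strip as far as it goes without ramming or forcing it, and turn it a quarter turn. Then let the spring lift it so that both lips of the rail sit in its grooves, and leave it there upright and square across the slot. The black-winged spare stays in its pocket, and the cups and the tape roll stay where they are.

Things in the scene. Friction and masses are not known exactly. Their poses are not given: they have to be found in the camera images.
- nut_grip (a point): Centre of the orange plastic wing of the channel nut to be fitted, on the neck's axis, 48 mm above the underside of its foot. Hold it here: the wing is 12 mm thick (x), 30 mm long (y, parallel to the foot bar) and 36 mm high (z up). A half turn about z makes no difference. The nut is 66 mm tall, about 90 g.
- nut: The orange-winged nut; origin under the centre of its steel foot bar, axes as the wing's. Foot bar 40 mm long (y), 13 wide, 8 thick; on top of each end a 5 mm high tooth that begins 13 mm from the middle, its inner face sloped: the lips catch between teeth and neck. Neck 12 mm across, collar 18 mm across from 27 to 30 mm, wing from 30 to 66 mm above the underside.
- spare_grip (a point): Centre of the black wing of the spare nut, else the same as the orange one. It must stay in its pocket.
- block: Fixed grey holder block, 55x150x16 mm, z up, origin under its centre, y along its length. Two pockets end to end at y = -36 and +36 mm, 10 mm deep, 1.5 mm clear all round the foot bars; orange nut and spare stand upright in them, bars along y, either way round.
- rail_mark (a point): Point on the rail's top face in mid-slot, between two small red marks; x across the rail, y along the slot, z up; it sinks with the rail. Height of the wing centre above it: 48 mm if the foot lies on the lips, 36 resting lengthwise on the strip, about 22.5 pressed to the strip's stop, 31 locked. The nut can turn only below about 26. Press by feel: 14 to 20 N is right.
- rail: Aluminium strut channel 54 mm wide, 176 long over its black caps; axes as the mark's, origin mid-rail 62 mm below the top, 20 mm to -y of the marks. Slot 16 mm wide; lips turned down: edges 3.5 mm thick, ending 9 mm below the top; 48 mm wide inside. On two springy feet: from about 3 N it sinks level, about 1.4 mm per N, 18 mm at most; rigid otherwise.
- strip_rest (a point): Point of the rail under the marks, 12 mm below its top face, where the blue spring strip's upper face lies when nothing presses it (this point does not move with the strip). The strip is level, 44 mm wide, as long as the rail; it starts to yield at about 4 N and stops at about 12 N, 13.5 mm lower in the rail.
- cup_white: Specimen cup with white lid, 65 mm across, 64 mm tall, on the bench behind the rail; origin under its centre. Bystander.
- cup_red: Specimen cup with red lid, 65 mm across, 64 mm tall; origin under its centre. Bystander.
- cup_yellow: Specimen cup with yellow lid, 65 mm across, 64 mm tall; origin under its centre. Bystander.
- tape_roll: Roll of brown tape, 94 mm across, 48 mm tall, flat on the bench behind the rail; origin under its centre. Bystander.

How it is judged:
By the outcome, as a careful person would: the job done as asked, in the order asked, and still so for the second after the job is handed in, with the robot touching nothing.
It also fails if it takes over 64 s, if anything falls off the work surface, if the arm or the gripper's body presses on something with over 40 N, if the wrist force passes 120 N, or if a joint passes its speed limit or range.

## Working session

There is one attempt and no reset: what is moved stays moved. The work goes in short steps, Python scripts to look and compute and a shell command to move; the robot and the scene stay as the last step left them, time stands still between calls to the robot, and variables do not carry over. Pictures are saved under pics/ and viewed, about 8 in all and at most 12, crops included, and the job is handed in when it is done.

```bash
mkdir -p pics; cat > h.py <<'E'
import numpy as np, cv2
from scipy.spatial.transform import Rotation as R
from station import robot, eyes, recognise, masks_of, landmark_of
def toworld(s,p,st=None):
    p=np.atleast_2d(p)
    if 'rvec' in s:
        M=cv2.Rodrigues(np.array(s['rvec'],float))[0]; return (p-np.array(s['tvec']).ravel())@M
    H=np.array(s['hand_eye']); q=p@H[:3,:3].T+H[:3,3]
    return q@R.from_rotvec(st['tool_rot']).as_matrix().T+st['tcp_pos']
def cloud(s,st=None):
    z=s['z_map'];v,u=np.mgrid[:384,:512];K=np.array(s['mtx'])
    P=np.stack([(u-K[0,2])/K[0,0]*z,(v-K[1,2])/K[1,1]*z,z],-1)
    W=toworld(s,P.reshape(-1,3),st).reshape(384,512,3); W[z==0]=np.nan; return W
def save(s,n): cv2.imwrite('pics/'+n+'.png',cv2.cvtColor(s['pixels'],cv2.COLOR_RGB2BGR))
E
python3 - <<'E'
from h import *
np.set_printoptions(precision=4,suppress=True)
st=robot.get_state();print(st)
ims=[]
for c in ['scene','side']:
    s=eyes.snapshot(c);ims.append(s['pixels'])
    for n in ['nut_grip','spare_grip','nut','block','rail_mark','rail','strip_rest','cup_white','cup_red','cup_yellow','tape_roll']:
        print(c,n,[(round(d['p'],2),toworld(s,d['at'])[0].round(4)) for d in landmark_of(s,n)[:2]])
im=np.hstack(ims);im=cv2.resize(im,(800,300));cv2.imwrite('pics/a.png',im[:,:,::-1])
E
```

```text
{'t': 0.0, 'q': array([-1.297 ,  0.2388, -0.0143,  1.3192, -0.    ,  1.5708]), 'dq': array([ 0.0001, -0.0007, -0.0009, -0.0019, -0.0017,  0.0002]), 'joint_efforts': array([ -0.0008, -53.8781,  34.6441,   0.0186,  -0.0002,  -0.    ]), 'tcp_pos': array([ 0.1418, -0.505 ,  0.2307]), 'tool_rot': array([ 2.0753,  0.2874, -2.0758]), 'wrist_force': array([0.0909, 0.161 , 0.2105]), 'wrist_torque': array([ 0.0229, -0.0222,  0.0418]), 'grip_width': 0.08551189840590014}
scene nut_grip [(0.52, array([0.4391, 0.1558, 0.0527]))]
scene spare_grip [(0.8, array([0.4441, 0.2322, 0.0553]))]
scene nut [(0.54, array([0.4395, 0.1606, 0.0082])), (0.47, array([ 0.4643, -0.088 ,  0.0115]))]
scene block [(0.8, array([ 0.441 ,  0.1972, -0.0019]))]
scene rail_mark [(0.66, array([ 0.8079, -0.0765, -0.0012]))]
scene rail [(0.89, array([ 0.4606, -0.0889,  0.0092])), (0.36, array([0.4436, 0.2312, 0.0559]))]
scene strip_rest [(0.8, array([ 0.4549, -0.0719,  0.057 ]))]
scene cup_white [(0.97, array([ 0.6914, -0.0617,  0.0012]))]
scene cup_red [(0.58, array([ 0.7637,  0.0197, -0.0008]))]
scene cup_yellow [(0.75, array
[... 237 characters left out ...]
 0.1574, 0.0031]))]
side block [(0.7, array([ 0.4446,  0.1934, -0.0016])), (0.18, array([0.4395, 0.1582, 0.057 ]))]
side rail_mark [(0.94, array([ 0.4485, -0.0721,  0.0711])), (0.72, array([0.4398, 0.1587, 0.0543]))]
side rail [(0.65, array([ 0.46  , -0.0892,  0.0111])), (0.55, array([ 0.4496, -0.0698,  0.0564]))]
side strip_rest [(0.56, array([ 0.451 , -0.0717,  0.0591]))]
side cup_white [(0.67, array([ 0.4508, -0.0725,  0.0593])), (0.57, array([ 0.6956, -0.0552, -0.001 ]))]
side cup_red [(0.84, array([ 0.7566,  0.0215, -0.0048]))]
side cup_yellow [(0.61, array([ 0.806 , -0.0802,  0.0004]))]
side tape_roll [(0.87, array([0.6482, 0.0978, 0.0028])), (0.51, array([ 0.6942, -0.0542,  0.0001]))]
```

View pics/a.png

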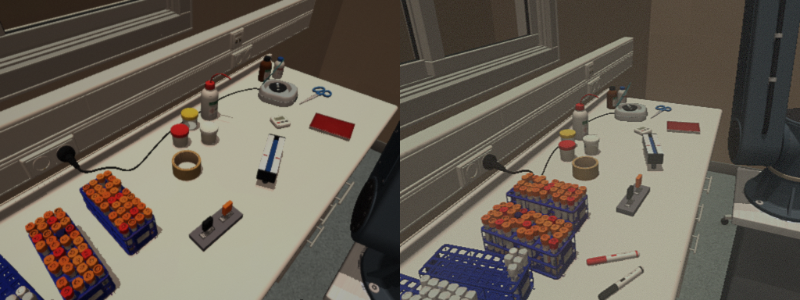

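```bash
python3 - <<'E'
from h import *
np.set_printoptions(precision=4,suppress=True)
st=robot.get_state();print(R.from_rotvec(st['tool_rot']).as_matrix())
for c in ['scene','side']:
    s=eyes.snapshot(c);W=cloud(s).reshape(-1,3)
    for nm,x0,x1,y0,y1,z0,z1 in [('rail',.38,.53,-.2,.03,.058,.08),('block',.38,.5,.1,.3,.011,.02)]:
        P=W[(W[:,0]>x0)&(W[:,0]<x1)&(W[:,1]>y0)&(W[:,1]<y1)&(W[:,2]>z0)&(W[:,2]<z1)]
        r=cv2.minAreaRect((P[:,:2]*1000).astype(np.float32));print(c,nm,len(P),r,np.percentile(P[:,2],[10,50,90]))
s=eyes.snapshot('wrist');print(s['hand_eye'],s['mtx'])
E
```

```text
[[-0.0001  0.2704 -0.9628]
 [ 0.0001 -0.9628 -0.2704]
 [-1.     -0.0001  0.    ]]
scene rail 1116 ((458.444091796875, -88.9594497680664), (54.2705078125, 181.05477905273438), 22.002002716064453) [0.0591 0.0701 0.0717]
scene block 1349 ((441.1188659667969, 195.23550415039062), (150.6586151123047, 56.77088928222656), 85.83969116210938) [0.0137 0.0158 0.0173]
side rail 574 ((459.9046325683594, -88.8149642944336), (54.409385681152344, 183.3812255859375), 22.18872833251953) [0.0595 0.07   0.0721]
side block 690 ((442.66448974609375, 195.2926788330078), (152.1969757080078, 56.620155334472656), 85.06602478027344) [0.0138 0.016  0.0179]
[[-0.0005 -0.328   0.9447 -0.1422]
 [ 1.     -0.0002  0.0005 -0.0005]
 [ 0.      0.9447  0.328  -0.0854]
 [ 0.      0.      0.      1.    ]] [[285.6627   0.     255.3683]
 [  0.     285.6627 189.4085]
 [  0.       0.       1.    ]]
```

```bash
H="python3 -m handwheel"
python3 -m handwheel '[[0.003,-0.0333,-0.0415,0,0,0],[0.003,-0.0333,-0.0415,0,0,0],[0.003,-0.0333,-0.0415,0,0,0],[0.003,-0.0333,-0.0415,0,0,0],[0.003,-0.0333,-0.0415,0,0,0]]' -1
python3 -m handwheel '[[0.003,-0.0333,-0.0415,0,0,0],[0.003,-0.0333,-0.0415,0,0,0],[0.003,-0.0333,-0.0415,0,0,0],[0.003,-0.0333,-0.0415,0,0,0],[0.003,-0.0333,-0.0415,0,0,0]]'
python3 -m handwheel '[[0,0,0,-0.168,0,0],[0,0,0,-0.168,0,0],[0,0,0,-0.168,0,0],[0,0,0,-0.168,0,0],[0,0,0,-0.168,0,0]]'
python3 -m handwheel '[[0,0,0,-0.168,0,0],[0,0,0,-0.168,0,0],[0,0,0,-0.168,0,0],[0,0,0,-0.168,0,0],[0,0,0,-0.168,0,0]]'
cat >> h.py <<'E'
np.set_printoptions(precision=4,suppress=True)
def wrist(name,things=()):
    st=robot.get_state();s=eyes.snapshot('wrist');save(s,name)
    M=R.from_rotvec(st['tool_rot']).as_matrix()
    print('t',st['t'],'tcp',st['tcp_pos'],'jaw yaw',np.degrees(np.arctan2(M[1,1],M[0,1])),'down',M[:,0],'q',st['q'],'F',st['wrist_force'],'g',st['grip_width'])
    for n in things: print(n,[(round(d['p'],2),toworld(s,d['at'],st)[0].round(4)) for d in landmark_of(s,n)[:2]])
    return st,s
E
python3 - <<'E'
from h import *
st,s=wrist('rail1',['rail_mark','rail','strip_rest'])
E
```

```text
t: 1.98
tcp_pos: [0.2975, -0.2877, 0.2164]
tool_rot: [2.076, 0.285, -2.074]
wrist_force: [0.2, -1.0, -0.4]
grip_width: 0.0853
t: 2.6
tcp_pos: [0.4524, -0.071, 0.2015]
tool_rot: [2.075, 0.286, -2.074]
wrist_force: [-0.5, -0.9, 0.3]
grip_width: 0.0856
t: 3.22
tcp_pos: [0.4515, -0.0726, 0.2014]
tool_rot: [1.534, 0.961, -1.533]
wrist_force: [0.9, -0.0, -0.8]
grip_width: 0.0855
t: 3.85
tcp_pos: [0.4514, -0.0726, 0.2014]
tool_rot: [0.918, 1.368, -0.918]
wrist_force: [-0.5, -0.5, -0.6]
grip_width: 0.0855
t 3.85 tcp [ 0.4514 -0.0726  0.2014] jaw yaw 22.261974595861766 down [ 0.0001  0.0001 -1.    ] q [-0.1595  0.1355 -0.2221  1.2131  0.0001  1.0227] F [-0.5236 -0.5169 -0.5922] g 0.08547774733322848
rail_mark [(0.59, array([ 0.4512, -0.0707,  0.073 ]))]
rail [(0.73, array([ 0.4604, -0.0898,  0.0068]))]
strip_rest [(0.86, array([ 0.4562, -0.0718,  0.0572]))]
```

View pics/rail1.png

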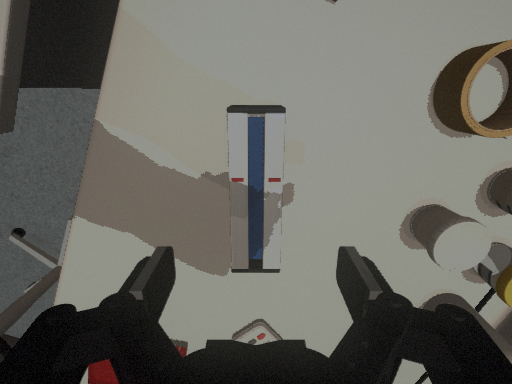

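The wrist view shows the rail upright in the image with its blue slot at about column 256. The red marks are at (237,180) and (275,180), and the fingers are clear of it.

```bash
cat >> h.py <<'E'
def railfit(st,s,zt=0.0705):
    hsv=cv2.cvtColor(s['pixels'],cv2.COLOR_RGB2HSV);K=np.array(s['mtx'])
    def plane(px,z):
        ray=np.c_[(px[:,0]-K[0,2])/K[0,0],(px[:,1]-K[1,2])/K[1,1],np.ones(len(px))]
        o=toworld(s,np.zeros(3),st)[0];d=toworld(s,ray,st)-o;return o+d*((z-o[2])/d[:,2])[:,None]
    W=cloud(s,st); V=np.isfinite(W[...,2])&(np.hypot(W[...,0]-.4515,W[...,1]+.0715)<.06)
    red=((hsv[...,0]<8)|(hsv[...,0]>172))&(hsv[...,1]>120)&V
    n,l,stt,c=cv2.connectedComponentsWithStats(red.astype(np.uint8))
    k=[i for i in range(1,n) if stt[i,4]>8]; print('marks px',c[k],stt[k,4])
    m=plane(c[k],zt); print('marks',m,'mid',m.mean(0))
    blue=(hsv[...,0]>95)&(hsv[...,0]<130)&(hsv[...,1]>100)&V
    rows=np.where(blue.sum(1)>4)[0];L=[];Rr=[]
    for r in rows[3:-3]:
        c_=np.where(blue[r])[0];L.append((c_.min()-.5,r));Rr.append((c_.max()+.5,r))
    L=plane(np.array(L),zt);Rr=plane(np.array(Rr),zt)
    C=(L+Rr)/2; v=cv2.fitLine(C[:,:2].astype(np.float32),cv2.DIST_HUBER,0,1e-4,1e-4).ravel()
    d=v[:2]*np.sign(v[1]); print('slot dir yaw-90',np.degrees(np.arctan2(d[1],d[0]))-90,'pt',v[2:],'width',np.median(np.linalg.norm(Rr-L,axis=1)))
    nrm=np.array([d[1],-d[0]]); print('lateral offset TCP->slot along rail x',(v[2:]-st['tcp_pos'][:2])@nrm,' along y to mark',(m.mean(0)[:2]-st['tcp_pos'][:2])@d)
    T=W[V&(hsv[...,1]<60)&(W[...,2]>.06)]; print('top z',np.median(T[:,2]))
E
python3 - <<'E'
from h import *
st,s=wrist('rail2');railfit(st,s)
E
python3 -m handwheel '[[0,0,0,0.093,0,0],[0,0,0,0.093,0,0],[0,0,0,0.093,0,0],[0,0,0,0.093,0,0],[0,0,0,0.093,0,0]]'
# tool z now ~ -94.7 deg: world +y = -z
python3 -m handwheel '[[0,-0.0062,-0.046,0,0,0],[0,-0.0062,-0.046,0,0,0],[0,-0.0062,-0.046,0,0,0],[0,-0.0062,-0.046,0,0,0],[0,-0.0062,-0.046,0,0,0]]'
python3 - <<'E'
from h import *
st,s=wrist('nut1',['nut_grip','nut','spare_grip','block'])
W=cloud(s,st)
for n in ['nut_grip','spare_grip']:
    m=masks_of(s,n)
    if m:
        P=W[m[0]['region']];P=P[P[:,2]>.065];print(n,m[0]['p'],len(P),cv2.minAreaRect((P[:,:2]*1000).astype(np.float32)),np.median(P[:,2]))
P=W.reshape(-1,3);P=P[(P[:,2]>.012)&(P[:,2]<.02)&(P[:,0]>.35)&(P[:,0]<.53)&(P[:,1]>.08)&(P[:,1]<.3)]
print(cv2.minAreaRect((P[:,:2]*1000).astype(np.float32)))
E
```

```text
t 4.05 tcp [ 0.4514 -0.0726  0.2013] jaw yaw 21.719152447970654 down [ 0.      0.0001 -1.    ] q [-0.1595  0.1356 -0.2222  1.213   0.0001  1.0322] F [-0.1402  0.6301 -0.2731] g 0.08542571720102964
marks px [[236.7632 179.2632]
 [274.     179.    ]] [38 33]
marks [[ 0.4345 -0.0784  0.0705]
 [ 0.469  -0.0644  0.0705]] mid [ 0.4517 -0.0714  0.0705]
slot dir yaw-90 11.063065 pt [ 0.4545 -0.1085] width 0.01394490498883276
lateral offset TCP->slot along rail x -0.0038737202828653273  along y to mark 0.001131289048746932
top z 0.26666915395812046
t: 4.72
tcp_pos: [0.4514, -0.0726, 0.2013]
tool_rot: [1.274, 1.166, -1.274]
wrist_force: [0.4, -0.4, -0.3]
grip_width: 0.0854
t: 5.35
tcp_pos: [0.4392, 0.1607, 0.2015]
tool_rot: [1.272, 1.168, -1.271]
wrist_force: [1.1, 0.6, 0.0]
grip_width: 0.0855
t 5.35 tcp [0.4392 0.1607 0.2015] jaw yaw -4.872908050030275 down [ 0.0005  0.0003 -1.    ] q [ 0.3507  0.1528 -0.2008  1.2167  0.0001  2.0066] F [1.1131 0.5802 0.0275] g 0.08546122062549348
nut_grip [(0.72, array([0.4346, 0.1554, 0.0518]))]
nut [(0.93, array([0.4396, 0.1599, 0.0063]))]
spare_grip [(0.93, array([0.4467, 0.2321, 0.0508]))]
block [(0.63, array([ 0.4432,  0.1956, -0.0009]))]
nut_grip 0.65 350 ((439.2925109863281, 159.57745361328125), (29.501195907592773, 12.249488830566406), 85.40836334228516) 0.07122299900304484
spare_grip 0.89 431 ((444.9775085449219, 231.26918029785156), (29.3310604095459, 12.176451683044434), 85.31282806396484) 0.07118782165286128
((442.3419189453125, 195.1180419921875), (149.82489013671875, 55.108333587646484), 85.42378234863281)
```

View pics/nut1.png

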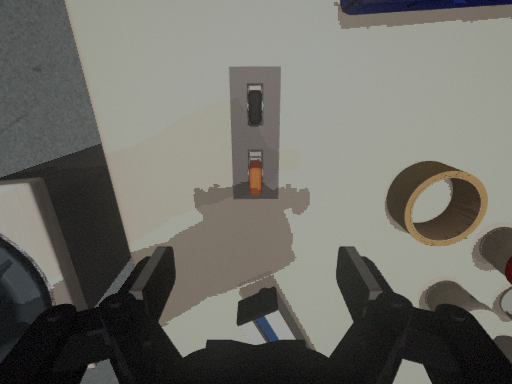

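The orange nut is at pixel (255,178), with the black spare behind it at (255,106). The jaws are aligned with the wing, so I descend and grip.

```bash

python3 -m handwheel '[[0.035,0,0.0011,-0.005,0,0],[0.035,0,0,0,0,0],[0.035,0,0,0,0,0],[0.035,0,0,0,0,0],[0.0245,0,0,0,0,0]]' -1
python3 -m handwheel '[[0,0,0,0,0,0],[0,0,0,0,0,0],[0,0,0,0,0,0],[0,0,0,0,0,0],[0,0,0,0,0,0]]' 1 70
python3 -m handwheel '[[0,0,0,0,0,0],[0,0,0,0,0,0],[0,0,0,0,0,0],[0,0,0,0,0,0],[0,0,0,0,0,0]]'
python3 - <<'E'
from h import *
st,s=wrist('nut2');W=cloud(s,st)
m=masks_of(s,'nut_grip')
if m:
    P=W[m[0]['region']];P=P[P[:,2]>.065];print(m[0]['p'],len(P),cv2.minAreaRect((P[:,:2]*1000).astype(np.float32)),np.median(P[:,2]))
E
```

```text
t: 6.32
tcp_pos: [0.439, 0.1567, 0.0356]
tool_rot: [1.267, 1.171, -1.269]
wrist_force: [0.9, 0.3, -0.1]
grip_width: 0.0853
t: 6.95
tcp_pos: [0.4398, 0.1583, 0.0376]
tool_rot: [1.267, 1.171, -1.264]
wrist_force: [-0.7, -0.9, 6.6]
grip_width: 0.0113
t: 7.58
tcp_pos: [0.4398, 0.1583, 0.0376]
tool_rot: [1.267, 1.171, -1.264]
wrist_force: [-1.1, -0.4, 7.1]
grip_width: 0.0114
t 7.575 tcp [0.4398 0.1583 0.0376] jaw yaw -4.405715358626977 down [ 0.0013  0.0003 -1.    ] q [ 0.3455  0.295  -0.4807  0.7937 -0.0001  1.9932] F [-1.094  -0.4173  7.1158] g 0.011376922138527649
0.61 1368 ((440.39654541015625, 159.95132446289062), (30.00511932373047, 11.523441314697266), 84.80372619628906) 0.07128762450952308
```

View pics/nut2.png

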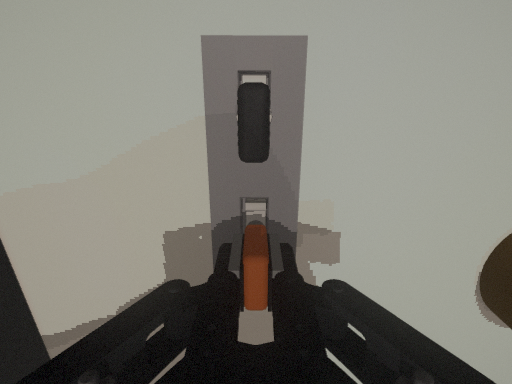

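The jaws hold the wing at 11.4 mm, with the fingertips resting on the collar (7 N upward). The spare sits untouched at (254,120). Next I lift and carry the nut over the rail.

```bash

python3 -m handwheel '[[-0.02,0,0,0,0,0],[-0.035,0,0,0,0,0],[-0.035,0,0,0,0,0],[-0.035,0,0,0,0,0],[-0.035,0,0,0,0,0]]'
python3 -m handwheel '[[0,0.0059,0.0456,0,0,0],[0,0.0059,0.0456,0,0,0],[0,0.0059,0.0456,0,0,0],[0,0.0059,0.0456,0,0,0],[0,0.0059,0.0456,0,0,0]]'
python3 -m handwheel '[[0,0,0,-0.0922,0,0],[0,0,0,-0.0922,0,0],[0,0,0,-0.0922,0,0],[0,0,0,-0.0922,0,0],[0,0,0,-0.0922,0,0]]'
python3 - <<'E'
from h import *
st,s=wrist('rail3',['rail_mark','nut','nut_grip']);railfit(st,s)
W=cloud(s,st);m=masks_of(s,'nut_grip')
M=R.from_rotvec(st['tool_rot']).as_matrix()
if m:
    P=W[m[0]['region']];P=(P-st['tcp_pos'])@M;P=P[np.isfinite(P[:,0])];top=np.percentile(P[:,0],5);P=P[P[:,0]<top+.005];print(len(P),'tool x top',top,cv2.minAreaRect((P[:,1:]*1000).astype(np.float32)))
E
```

```text
t: 8.3
tcp_pos: [0.439, 0.1581, 0.1981]
tool_rot: [1.266, 1.172, -1.265]
wrist_force: [1.0, -0.5, -1.6]
grip_width: 0.0107
t: 8.93
tcp_pos: [0.451, -0.0729, 0.197]
tool_rot: [1.266, 1.172, -1.265]
wrist_force: [0.6, -0.0, -0.6]
grip_width: 0.0112
t: 9.55
tcp_pos: [0.451, -0.0715, 0.1968]
tool_rot: [0.92, 1.368, -0.92]
wrist_force: [0.3, -0.5, -0.2]
grip_width: 0.0113
t 9.55 tcp [ 0.451  -0.0715  0.1968] jaw yaw 22.178303836712697 down [-0.0002  0.0001 -1.    ] q [-0.1572  0.1371 -0.2322  1.2017  0.0001  1.0265] F [ 0.2914 -0.5433 -0.1986] g 0.011307344739035777
rail_mark [(0.93, array([ 0.4533, -0.0701,  0.0721]))]
nut []
nut_grip [(0.92, array([ 0.4501, -0.0744,  0.2149]))]
marks px [[236.4667 181.9333]
 [274.     182.    ]
 [163.413  368.0435]] [30 33 46]
marks [[ 0.4346 -0.0787  0.0705]
 [ 0.4689 -0.0648  0.0705]
 [ 0.4373 -0.3455  0.0705]] mid [ 0.4469 -0.163   0.0705]
slot dir yaw-90 21.360123 pt [ 0.4505 -0.0696] width 0.01396935528557459
lateral offset TCP->slot along rail x 0.00019153675421168233  along y to mark -0.08374933677317867
top z 0.2595138234468883
1284 tool x top -0.03462072586180389 ((0.960329532623291, -1.9646596908569336), (28.590545654296875, 10.548674583435059), 89.4004135131836)
```

View pics/rail3.png

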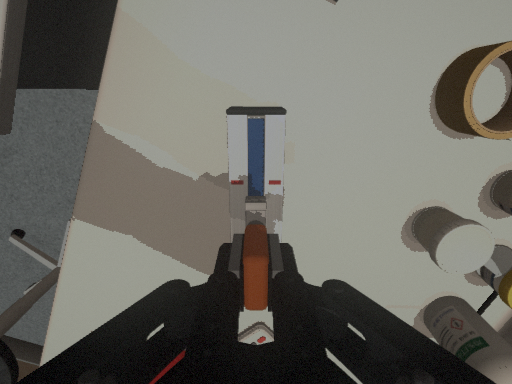

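The nut hangs over the rail, its foot end visible at (256,205) in line with the blue slot at column 256. The red marks are at (237,182) and (275,182). I shift 2.2 mm along the slot, descend to just above the lips and check again.

```bash

python3 -m handwheel '[[0.018,0,0.0022,0,0,0],[0.018,0,0,0,0,0],[0.018,0,0,0,0,0],[0.018,0,0,0,0,0],[0.018,0,0,0,0,0]]'
python3 - <<'E'
from h import *
st,s=wrist('rail4')
im=s['pixels'][60:360,100:412];cv2.imwrite('pics/rail4c.png',cv2.resize(im,None,fx=2,fy=2,interpolation=cv2.INTER_CUBIC)[:,:,::-1])
E
```

```text
t: 10.42
tcp_pos: [0.452, -0.0735, 0.1063]
tool_rot: [0.923, 1.366, -0.923]
wrist_force: [-0.5, -0.7, -1.3]
grip_width: 0.011
t 10.425 tcp [ 0.452  -0.0735  0.1063] jaw yaw 21.91017684013468 down [ 0.0002  0.0001 -1.    ] q [-0.1613  0.2059 -0.3953  0.9694  0.0001  1.0271] F [-0.4536 -0.7345 -1.2934] g 0.011003946740804073
```

View pics/rail4c.png

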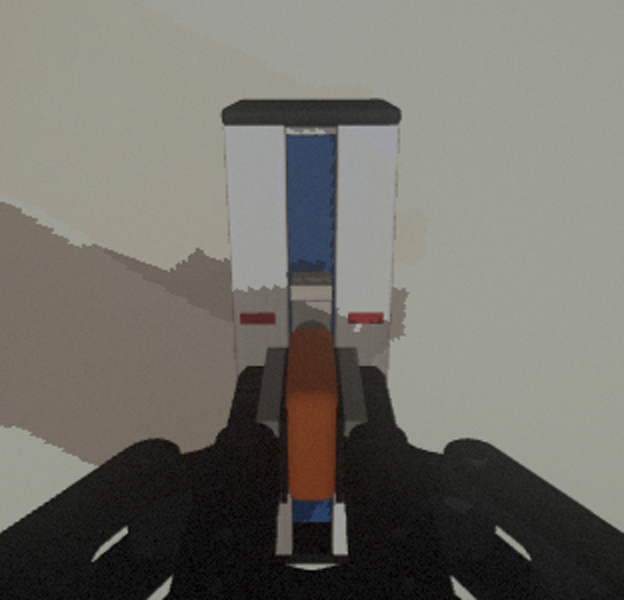

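The foot (columns 290–333 in the crop) is centred in the slot (287–337). I now lower it gently and watch the force.

```bash

python3 -m handwheel '[[0.0025,0,0,0,0,0],[0.0025,0,0,0,0,0],[0.0025,0,0,0,0,0],[0.0025,0,0,0,0,0],[0,0,0,0,0,0]]'
python3 -m handwheel '[[0.002,0,0,0,0,0],[0.002,0,0,0,0,0],[0.001,0,0,0,0,0],[0.001,0,0,0,0,0],[0,0,0,0,0,0]]'
```

```text
t: 11.1
tcp_pos: [0.4519, -0.0735, 0.0968]
tool_rot: [0.922, 1.367, -0.922]
wrist_force: [0.6, -0.2, -1.5]
grip_width: 0.0111
t: 11.72
tcp_pos: [0.452, -0.0735, 0.0907]
tool_rot: [0.922, 1.367, -0.922]
wrist_force: [0.5, -0.6, -0.8]
grip_width: 0.0113
```

```bash

python3 -m handwheel '[[0.001,0,0,0,0,0],[0.001,0,0,0,0,0],[0.001,0,0,0,0,0],[0.001,0,0,0,0,0],[0,0,0,0,0,0]]'
python3 -m handwheel '[[0.0015,0,0,0,0,0],[0.0015,0,0,0,0,0],[0.0015,0,0,0,0,0],[0.0015,0,0,0,0,0],[0,0,0,0,0,0]]'
python3 -m handwheel '[[0.0015,0,0,0,0,0],[0.0015,0,0,0,0,0],[0.0015,0,0,0,0,0],[0.0015,0,0,0,0,0],[0,0,0,0,0,0]]'
```

```text
t: 12.35
tcp_pos: [0.4521, -0.0736, 0.0868]
tool_rot: [0.922, 1.367, -0.922]
wrist_force: [-0.9, -0.5, 3.1]
grip_width: 0.0109
t: 12.98
tcp_pos: [0.4521, -0.0736, 0.0808]
tool_rot: [0.922, 1.367, -0.922]
wrist_force: [-0.8, 0.7, 5.9]
grip_width: 0.0112
t: 13.6
tcp_pos: [0.4521, -0.0736, 0.0749]
tool_rot: [0.922, 1.367, -0.922]
wrist_force: [-1.9, 0.4, 7.6]
grip_width: 0.0112
```

```bash

python3 -m handwheel '[[0.002,0,0,0,0,0],[0.002,0,0,0,0,0],[0.002,0,0,0,0,0],[0.002,0,0,0,0,0],[0,0,0,0,0,0]]'
python3 -m handwheel '[[0.001,0,0,0,0,0],[0.001,0,0,0,0,0],[0.001,0,0,0,0,0],[0.001,0,0,0,0,0],[0,0,0,0,0,0]]'
python3 - <<'E'
from h import *
st,s=wrist('rail5',['rail_mark','nut_grip'])
im=s['pixels'][60:360,100:412];cv2.imwrite('pics/rail5c.png',cv2.resize(im,None,fx=2,fy=2,interpolation=cv2.INTER_CUBIC)[:,:,::-1])
E
```

```text
t: 14.22
tcp_pos: [0.4521, -0.0736, 0.067]
tool_rot: [0.922, 1.366, -0.922]
wrist_force: [-2.1, -0.3, 9.8]
grip_width: 0.011
t: 14.85
tcp_pos: [0.4521, -0.0736, 0.0632]
tool_rot: [0.922, 1.366, -0.922]
wrist_force: [-3.3, 0.2, 11.6]
grip_width: 0.0108
t 14.85 tcp [ 0.4521 -0.0736  0.0632] jaw yaw 22.002737748971985 down [ 0.0005 -0.     -1.    ] q [-0.1613  0.251  -0.4635  0.8557  0.0001  1.0255] F [-3.3327  0.1681 11.6431] g 0.010770332772742515
rail_mark [(0.83, array([ 0.4522, -0.0709,  0.0576]))]
nut_grip []
```

View pics/rail5c.png

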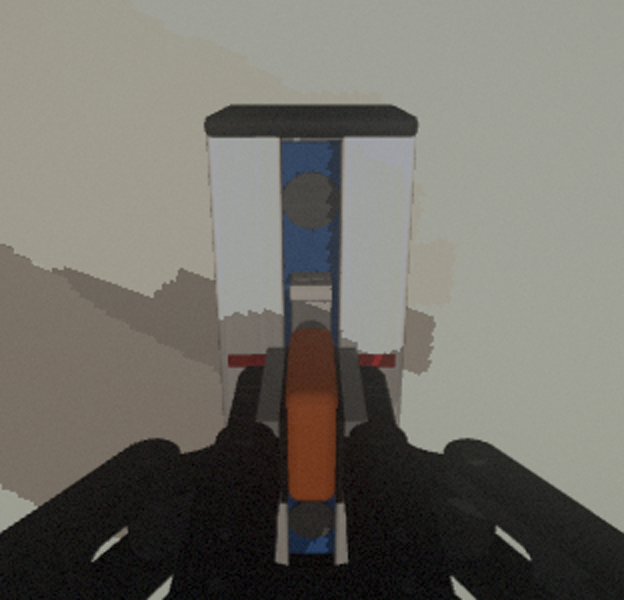

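The foot is inside the slot and on the strip at (311,285), and the marks are level with the front of the jaws. A small sideways force of −3.3 N shows, so I ease 0.5 mm over and press on to about 15 N.

```bash

python3 -m handwheel '[[0.001,-0.0005,0,0,0,0],[0.001,0,0,0,0,0],[0.001,0,0,0,0,0],[0,0,0,0,0,0],[0,0,0,0,0,0]]'
python3 - <<'E'
from h import *
a=[]
for i in range(4):
    eyes.snapshot('side');st=robot.get_state();a.append(np.r_[st['wrist_force'],st['wrist_torque']])
print(np.mean(a,0),st['tcp_pos'])
E
```

```text
t: 15.62
tcp_pos: [0.4521, -0.0736, 0.0605]
tool_rot: [0.922, 1.366, -0.921]
wrist_force: [-1.8, 1.1, 13.9]
grip_width: 0.0115
[-2.0973  1.7062 14.1102  0.3384  0.5304  0.0055] [ 0.4521 -0.0736  0.0605]
```

```bash

python3 -m handwheel '[[0.0007,0,0,0,0,0],[0,-0.00024,0,0.15,0,0],[0,-0.00024,0,0.15,0,0],[0,0,0,0,0,0],[0,0,0,0,0,0]]'
python3 -c "
from h import *;s=robot.get_state();print(s['wrist_force'],s['wrist_torque'])"
```

```text
t: 16.45
tcp_pos: [0.4525, -0.074, 0.0601]
tool_rot: [1.148, 1.245, -1.145]
wrist_force: [-0.4, -0.4, 14.4]
grip_width: 0.0114
[-0.3652 -0.3576 14.4064] [ 0.1367  0.1026 -0.17  ]
```

Turning freely, lateral force gone. Continue (remaining 1.27 rad).

```bash

python3 -m handwheel '[[0,-0.00024,0,0.159,0,0],[0,-0.00024,0,0.159,0,0],[0,-0.00024,0,0.159,0,0],[0,-0.00024,0,0.159,0,0],[0,0,0,0,0,0]]'
python3 -c "
from h import *;s=robot.get_state();print(s['wrist_force'],s['wrist_torque'])"
python3 -m handwheel '[[0,-0.00024,0,0.159,0,0],[0,-0.00024,0,0.159,0,0],[0,-0.00024,0,0.159,0,0],[0,-0.00024,0,0.159,0,0],[0,0,0,0,0,0]]'
python3 - <<'E'
from h import *
st,s=wrist('rail6',['rail_mark']);print(st['wrist_torque'])
a=eyes.snapshot('scene')
im=np.hstack([cv2.resize(s['pixels'][60:360,100:412],None,fx=1.5,fy=1.5)[:,:,::-1],cv2.resize(a['pixels'][150:250,300:380],(320,450),interpolation=cv2.INTER_CUBIC)[:,:,::-1]])
cv2.imwrite('pics/rail6c.png',im)
E
```

```text
t: 17.08
tcp_pos: [0.4519, -0.074, 0.0602]
tool_rot: [1.607, 0.892, -1.601]
wrist_force: [-0.1, 0.5, 13.7]
grip_width: 0.011
[-0.079   0.5053 13.7488] [ 0.0013 -0.0602 -0.0401]
t: 17.7
tcp_pos: [0.4511, -0.0734, 0.0602]
tool_rot: [2.016, 0.386, -2.009]
wrist_force: [0.6, 1.2, 13.8]
grip_width: 0.0113
t 17.7 tcp [ 0.4511 -0.0734  0.0602] jaw yaw -68.20508050135945 down [ 0.0034 -0.0006 -1.    ] q [-0.1612  0.251  -0.4732  0.8431 -0.      2.6   ] F [ 0.5765  1.2385 13.8019] g 0.011277922954208727
rail_mark [(0.64, array([ 0.4517, -0.0732,  0.0572]))]
[-0.0929 -0.0437 -0.0187]
```

View pics/rail6c.png

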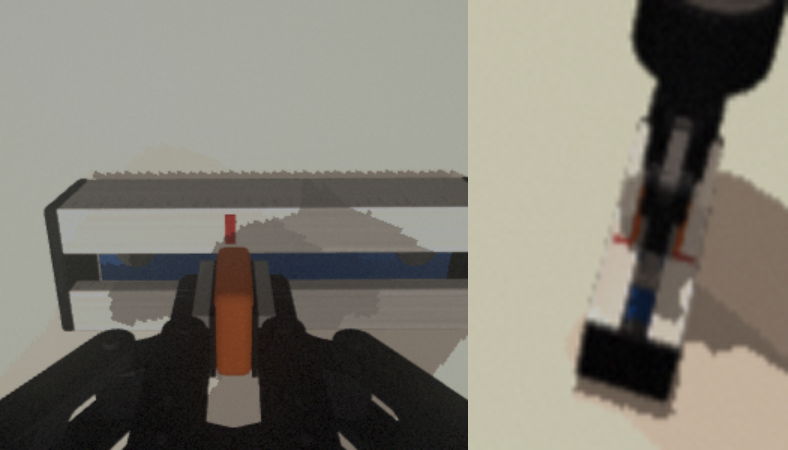

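Turned square: yaw −68.2°, against a target of −68°. The wing at crop column 233 is about 1.5 mm off the red mark at 230. I let it rise with the spring, nudging 1 mm along the slot.

```bash

python3 -m handwheel '[[-0.002,-0.0005,0,0.0035,0,0],[-0.003,-0.0005,0,0,0,0],[-0.003,0,0,0,0,0],[-0.002,0,0,0,0,0],[0,0,0,0,0,0]]'
python3 -m handwheel '[[-0.002,0,0,0,0,0],[-0.002,0,0,0,0,0],[-0.002,0,0,0,0,0],[-0.001,0,0,0,0,0],[0,0,0,0,0,0]]'
python3 -m handwheel '[[-0.001,0,0,0,0,0],[-0.001,0,0,0,0,0],[-0.001,0,0,0,0,0],[-0.001,0,0,0,0,0],[0,0,0,0,0,0]]'
python3 -c "
from h import *;s=robot.get_state();print(s['wrist_force'],s['wrist_torque'])"
```

```text
t: 18.48
tcp_pos: [0.4511, -0.0732, 0.0701]
tool_rot: [2.016, 0.383, -2.009]
wrist_force: [2.3, -4.4, 9.2]
grip_width: 0.0111
t: 19.1
tcp_pos: [0.451, -0.0732, 0.0769]
tool_rot: [2.016, 0.383, -2.01]
wrist_force: [2.9, -4.2, 7.6]
grip_width: 0.011
t: 19.73
tcp_pos: [0.4507, -0.0728, 0.0807]
tool_rot: [2.016, 0.384, -2.011]
wrist_force: [2.3, -3.1, 6.1]
grip_width: 0.0111
[ 2.3367 -3.0672  6.0527] [-0.6141 -0.4657  0.0508]
```

```bash

python3 -m handwheel '[[-0.001,0.0003,0,0,0,0],[-0.001,0,0,0,0,0],[-0.001,0,0,0,0,0],[-0.0005,0,0,0,0,0],[0,0,0,0,0,0]]'
python3 - <<'E'
from h import *
a=[]
for i in range(3):
    eyes.snapshot('side');st=robot.get_state();a.append(np.r_[st['wrist_force'],st['wrist_torque']])
print(np.mean(a,0),st['tcp_pos'])
st,s=wrist('rail7',['rail_mark']);a=eyes.snapshot('side')
im=np.hstack([cv2.resize(s['pixels'][60:360,100:412],None,fx=1.5,fy=1.5)[:,:,::-1],cv2.resize(a['pixels'][150:220,295:345],(320,450),interpolation=cv2.INTER_CUBIC)[:,:,::-1]])
cv2.imwrite('pics/rail7c.png',im)
E
```

```text
t: 20.35
tcp_pos: [0.4494, -0.0724, 0.0836]
tool_rot: [2.014, 0.387, -2.014]
wrist_force: [5.7, -1.2, 3.5]
grip_width: 0.011
[ 5.1917 -0.9731  3.7058 -0.3035 -1.125   0.0247] [ 0.4494 -0.0724  0.0836]
t 20.5 tcp [ 0.4494 -0.0724  0.0836] jaw yaw -68.26477263777899 down [ 0.0003  0.0002 -1.    ] q [-0.1598  0.2243 -0.4382  0.9081  0.0002  2.6024] F [ 4.7648 -0.9552  3.0224] g 0.011199992441926317
rail_mark [(0.78, array([ 0.4543, -0.073 ,  0.07  ]))]
```

View pics/rail7c.png

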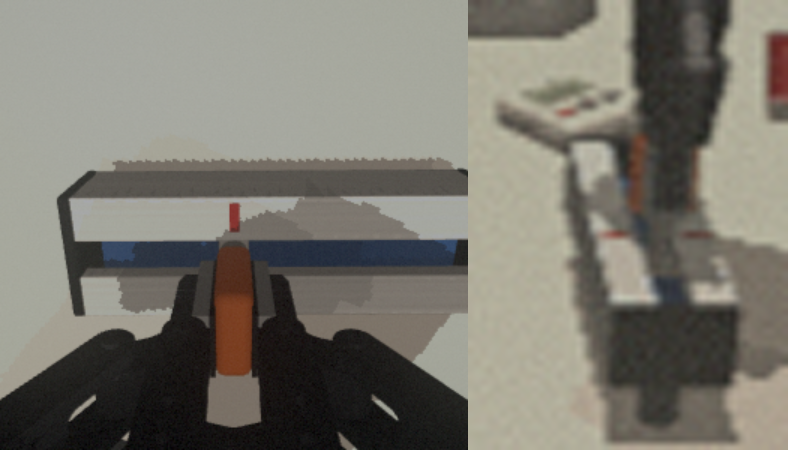

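The wing is square to the slot and in line with the marks (column 233). A 5 N sideways force suggests the nut is about 1 mm off-centre toward −x, so I ease it back.

```bash

python3 -m handwheel '[[0,0,-0.0005,0,0,0],[0,0,-0.0005,0,0,0],[0,0,0,0,0,0],[0,0,0,0,0,0],[0,0,0,0,0,0]]'
python3 -c "
from h import *;s=robot.get_state();print(s['wrist_force'],s['wrist_torque'])"
```

```text
t: 21.28
tcp_pos: [0.4495, -0.0721, 0.0834]
tool_rot: [2.013, 0.387, -2.015]
wrist_force: [-0.7, -4.6, 3.5]
grip_width: 0.011
[-0.6844 -4.6053  3.5322] [-0.9776  0.0128  0.0046]
```

```bash

python3 -m handwheel '[[0,0.0003,0.0003,0,0,0],[0,0.0003,0,0,0,0],[0,0,0,0,0,0],[-0.0005,0,0,0,0,0],[0,0,0,0,0,0]]'
python3 -c "
from h import *;s=robot.get_state();print(s['wrist_force'],s['wrist_torque'])"
```

```text
t: 21.9
tcp_pos: [0.4496, -0.0724, 0.084]
tool_rot: [2.013, 0.388, -2.015]
wrist_force: [-1.4, 1.5, 3.4]
grip_width: 0.0111
[-1.4295  1.5163  3.4092] [ 0.4256  0.5473 -0.032 ]
```

```bash

python3 -m handwheel '[[0,0,0,0,0,0],[0,0,0,0,0,0],[0,0,0,0,0,0],[0,0,0,0,0,0],[0,0,0,0,0,0]]' -0.3 20
python3 -m handwheel '[[-0.01,0,0,0,0,0],[-0.02,0,0,0,0,0],[-0.03,0,0,0,0,0],[-0.03,0,0,0,0,0],[-0.03,0,0,0,0,0]]'
python3 - <<'E'
from h import *
st,s=wrist('fin',['rail_mark','nut_grip','nut','spare_grip']);W=cloud(s,st)
m=masks_of(s,'nut_grip')
if m:
    P=W[m[0]['region']];P=P[np.isfinite(P[:,0])];t=np.percentile(P[:,2],97);print('wing top',t);P=P[P[:,2]>t-.006];print(len(P),cv2.minAreaRect((P[:,:2]*1000).astype(np.float32)))
Q=W.reshape(-1,3);Q=Q[(np.hypot(Q[:,0]-.4515,Q[:,1]+.0714)<.09)&(Q[:,2]>.06)&(Q[:,2]<.08)];print('rail top',np.median(Q[:,2]))
hsv=cv2.cvtColor(s['pixels'],cv2.COLOR_RGB2HSV)
a=eyes.snapshot('side')
im=np.hstack([s['pixels'][:,:,::-1][:360,60:500],cv2.resize(a['pixels'][145:225,290:350],(270,360),interpolation=cv2.INTER_CUBIC)[:,:,::-1]])
cv2.imwrite('pics/finc.png',im)
for n in ['nut_grip','spare_grip','cup_white','cup_red','cup_yellow','tape_roll']:
    print(n,[(round(d['p'],2),toworld(a,d['at'])[0].round(4)) for d in landmark_of(a,n)[:2]])
E
```

```text
t: 22.52
tcp_pos: [0.4501, -0.0727, 0.0841]
tool_rot: [2.014, 0.387, -2.014]
wrist_force: [-0.4, 0.9, 0.6]
grip_width: 0.0558
t: 23.15
tcp_pos: [0.45, -0.0727, 0.2059]
tool_rot: [2.015, 0.386, -2.013]
wrist_force: [0.4, -0.8, -0.0]
grip_width: 0.0556
t 23.15 tcp [ 0.45   -0.0727  0.2059] jaw yaw -68.26773859422596 down [ 0.0007 -0.     -1.    ] q [-0.1602  0.1305 -0.2164  1.2232  0.0001  2.602 ] F [ 0.362  -0.7878 -0.0066] g 0.05556769586995131
rail_mark [(0.9, array([ 0.4567, -0.0701,  0.0746]))]
nut_grip [(0.98, array([ 0.4453, -0.0753,  0.1002]))]
nut [(0.82, array([ 0.451 , -0.0696,  0.0552]))]
spare_grip []
wing top 0.12049459574803449
455 ((450.6944580078125, -71.29765319824219), (29.713024139404297, 11.42492389678955), 22.066482543945312)
rail top 0.07041807604526326
nut_grip [(0.7, array([ 0.8044, -0.0796, -0.0036])), (0.48, array([ 0.45  , -0.0753,  0.1037]))]
spare_grip [(0.5, array([0.4451, 0.2299, 0.0544]))]
cup_white [(0.67, array([ 0.6942, -0.0548,  0.0002]))]
cup_red [(0.88, array([ 0.7583,  0.0194, -0.003 ]))]
cup_yellow [(0.74, array([ 0.8067, -0.0783, -0.0004]))]
tape_roll [(0.79, array([0.6497, 0.0991, 0.0013]))]
```

View pics/finc.png

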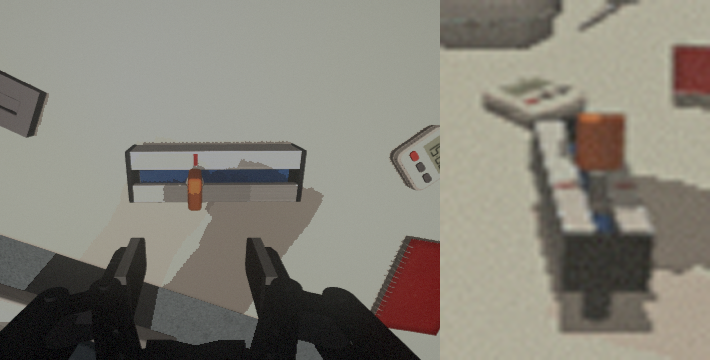

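```bash
python3 -c "
from h import *;print(robot.finish_job())"
```

```text
the job is handed in; nothing more can be done
None
```

The orange nut is fitted to the rail between the red marks and the job is handed in, at about 23 s of the 64 s allowed. I lifted the nut from its block, passed its foot lengthwise through the slot and pressed it down. I read about 14 N at the wrist, about 15 N on the strip with the nut's weight added. I then turned it a quarter turn, let the springs lift it, released it and backed off.

**Last checks**
- **Squareness:** the wing lies along 22.1°, against about 22° for the rail's cross direction.
- **Position:** the wing's centre measures about 1 mm from the marks' midpoint.
- **Height:** the wing top is 50.1 mm above the rail top. About 49 mm is expected when locked, so it agrees within the depth error.
- **Rail:** it is back at its starting height (70.4 mm).
- **Bystanders:** the cups, tape roll and spare are where they were, within a few mm of detection error.

**What disagreed**
- The last side view's best match for the nut's wing was false, landing on the yellow cup (p 0.70). Its second match fell on the nut.
- There were sideways forces of up to about 5 N while the nut pressed down and rose. I eased them off to about 2 N before letting go.
- The fingertips rested on the collar with about 7 N while gripping in the block.

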